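# Put the sieve drums away nested under the keeper's cover

### The arm

A 6-joint arm with a two-finger parallel gripper is mounted at the origin on the work surface. World frame = base frame: x ahead of the robot, y to its left, z up, the work surface at z = 0. Lengths are in mm, angles in rad, forces in N, time in s.
With the tool pointing down it reaches from about 325 to 875 mm from the base axis. Payload 4.4 kg.
Tool frame: the origin (TCP) lies on the centre line of the jaws, within the pads' length; the fingertips stand ahead of it and the grasp point (between the pads) lies 6 mm ahead of it (ctrl.tcp_to_tips is the z of the fingertips in the tool frame, in mm); z points along the fingers, y is the direction in which the jaws open and shut (so a half turn about z gives the same grasp; the last joint's range is limited). The gripper opens to 85 mm and grips with 20 to 120 N. Pads are 22 mm wide; open, the fingers measure 114 mm over their backs; the gripper's body (76 mm by 85 mm) begins 54 mm behind the grasp point. The pads swing forward as they close: fully open they stand 13 mm farther back than shut.
Start: joints at [1.163, 0.207, 1.542, -0, 1.393, -0.15], TCP at [146.052, 556.144, 256.282] pointing down, gripper open.
Joint ranges: [-2.73, 2.73], [-0.86, 2.22], [0.23, 2.46], [-1.11, 4.25], [0.08, 2.63], [-2.82, 2.82]. Speed limits (rad/s): [2.79, 2.79, 3.14, 3.14, 3.14, 3.14].

### API

Orientations are given as a 3x3 rotation matrix whose columns are the frame's x, y, z axes.
In Python, from plant import ctrl, sensors, optics gives the robot as it stands. Calls block until the motion is done:
- ctrl.move_ptp(position, orientation): joint-space move of the TCP to a pose.
- ctrl.move_l(position, rot=None, vel=150, threshold=None): straight line of the TCP; rot=None keeps the orientation; vel is the mean speed in mm/s. With threshold (N) it stops when the force on the tool has changed by that much, and returns True; else False.
- ctrl.set_joints(angles): joint-space move.
- ctrl.gripper_to(opening, force=None): finger opening in mm; force is the grip in N (None keeps the last); returns when the fingers have stopped.
- ctrl.hold(seconds).
- ctrl.solve_ik(position, orientation): joint angles nearest the present ones, or None.
- sensors.read_state(): the state.
- optics.grab_frame(name): name is "scene" or "top" or "wrist"; returns (picture, depth): 400x640x3 uint8, red, green, blue; 400x640 float32, mm along the optical axis (not along the pixel's ray), 0 where there is no reading.
- optics.camera_params(name): a dict with "mtx" (3x3 intrinsics, pixels), "R" (3x3) and "t" (3): a world point X has camera coordinates R X + t; the wrist camera has in their place "T_tool_cam" (4x4, takes a point from camera to tool coordinates, whose origin is the TCP and whose axes are the flange's). Camera axes: x right, y down, z forward; pixel columns grow to the right and rows downward; lengths in mm; the calibration is good to about 2 mm. A picture is of the moment at which its call begins: read the wrist's pose just before it. camera_params takes no time and is no camera call.
A pose or a line that the arm cannot do raises ctrl.MotionError and nothing moves.
- ctrl.finish_job(): hands the job in, once; it reports no verdict.
The state is a dict: "t": time; "q": joint angles; "qvel": joint speeds; "tau": joint torques, N m; "eef_pos": TCP position; "eef_rot": TCP orientation; "force": force on the tool from outside, world axes, zero at the start; "wrist_torque": the same for the moment, N m; "grip_width": finger opening in mm.
Only numpy, scipy, OpenCV 4.12 (cv2) and the standard library are available. Lean on these libraries where they do the work, as an engineer would, in place of code of your own. Each camera call takes 0.05 s, during which the arm holds its last target. There are 200 camera calls.

### The job

Put the bentwood sieve drums away in the white keeper: slide its catch fully off, swing the clear cover fully open by its handle, and nest every drum on the table in the tray, each inside the next larger one, all upright and right down. Then shut the cover fully and slide the catch fully back on. Leave the other things on the table where they are.

Things in the scene. Friction and masses are not known exactly. Their poses are not given: they have to be found in the camera images.
- drum1_mid (a point): centre (on the axis, half-way up) of the largest and lowest drum: 170 mm across, 45 mm high, 154 mm across inside; a round pale bentwood sieve drum, open at the top, wall 8 mm thick, closed by a 4 mm mesh floor. Stands upright; its z axis points up out of the mouth. May be absent (None). Mass 0.08 to 0.35 kg; easily lifted by pinching the wall at its rim.
- drum1: the same drum as drum1_mid; origin at the centre of its underside
- drum2_mid (a point): centre (on the axis, half-way up) of the second drum: 134 mm across, 60 mm high, 118 mm across inside; a round pale bentwood sieve drum, open at the top, wall 8 mm thick, closed by a 4 mm mesh floor. Stands upright; its z axis points up out of the mouth. May be absent (None). Mass 0.08 to 0.35 kg; easily lifted by pinching the wall at its rim.
- drum2: the same drum as drum2_mid; origin at the centre of its underside
- drum3_mid (a point): centre (on the axis, half-way up) of the third drum: 98 mm across, 75 mm high, 82 mm across inside; a round pale bentwood sieve drum, open at the top, wall 8 mm thick, closed by a 4 mm mesh floor. Stands upright; its z axis points up out of the mouth. May be absent (None). Mass 0.08 to 0.35 kg; easily lifted by pinching the wall at its rim.
- drum3: the same drum as drum3_mid; origin at the centre of its underside
- drum4_mid (a point): centre (on the axis, half-way up) of the smallest and tallest drum: 62 mm across, 90 mm high, 46 mm across inside; a round pale bentwood sieve drum, open at the top, wall 8 mm thick, closed by a 4 mm mesh floor. Stands upright; its z axis points up out of the mouth. May be absent (None). Mass 0.08 to 0.35 kg; easily lifted by pinching the wall at its rim.
- drum4: the same drum as drum4_mid; origin at the centre of its underside
- keeper_in (a point): centre of the inner floor of the keeper, a fixed low white square tray, 202 mm square outside and 190 mm inside, walls 32 mm high with the floor 6 mm up. Axes: x towards the hinge (away from the robot), y towards the catch side, z up. The drums are nested in here; nested in order each smaller one's rim stands at least 19 mm above that of the one around it, and the largest rim stands 19 mm above the tray's wall.
- cover (a joint): the keeper's clear box-shaped cover (210 mm square, 84 mm high, 0.42 kg), hinged along the tray's rear rim: 0 shut, 1.5 rad fully open (86 degrees up and back). A stiff friction hinge: it stays at any angle where it is left; 3 to 6 N at the handle moves it.
- cover_handle (a point): middle of the cover's round steel bar handle, 12 mm thick and 90 mm long, level along the keeper's y, held 40 mm in front of the cover's front wall by an arm at each end; shut, it is 92 mm above the table, 24 mm below the top of the cover. It swings about the hinge line at radius 257 mm and at full opening stands about 285 mm high. The bar can turn between the fingers.
- cover_hinge (a point): middle of the cover's hinge line, which runs along the keeper's y, 32 mm above the table, in the cover's frame: at the cover's angle a the bar lies 257 mm from it, 0.236 rad + a up from the keeper's -x direction
- catch (a joint): the sliding catch on the keeper's front, left of the handle: 0 is on (its bolt lies over a lug of the cover and blocks it; it only goes on when the cover is shut to within about 0.03 rad), 0.038 m is fully off. It slides along the keeper's +y (outwards, away from the handle), rubs with about 1.5 N and stays where it is left. It is free from about 0.030 on. With the cover open it must stay off, else the cover cannot shut.
- catch_tab (a point): grip point of the catch's upright dark thumb tab, 12 mm thick (keeper's x) and 22 mm wide (keeper's y); this point is 12 mm below its top and 101 mm above the table; the tab moves with the catch. 33 mm free between tab and cover, and the tab is free on all sides for 25 mm below this point.
- tart_pans: bystander: small aluminium tart pan, 80 mm across and 34 mm high, near the robot; origin under its centre; leave alone
- jar: bystander: glass jar, 54 mm across and 75 mm high; origin under its centre; leave alone
- cup: bystander: steel mug, 60 mm across (about 85 mm with its handle) and 60 mm high; origin under its centre; leave alone
- carton: bystander: small carton 55 x 75 x 50 mm high; origin under its centre; leave alone
Things that resemble listed ones, but are neither listed nor needed, are in the scene too. What is shaped like the drum2 but green or red is not meant.

How it is judged:
By the outcome, as a careful person would: the job done as asked, in the order asked, and still so for the second after the job is handed in, with the robot touching nothing.
Of drum1, drum2, drum3, drum4 only 3 to 4 are there at a start; the rules pass over those that are not, and their reading is None.
At some moment in a run one of drum1, drum2, drum3, drum4 may be knocked a few centimetres aside while the robot is not near it.
It also fails if it takes over 200 s, if anything falls off the work surface, if the arm or the gripper's body presses on something with over 40 N, if the wrist force passes 120 N, or if a joint passes its speed limit or range.

## Working session

There is one attempt and no reset: what is moved stays moved. The work goes in short steps, each a Python script; the robot and the scene stay as the last script left them, time stands still between calls to the robot, and variables do not carry over. Pictures are saved under pics/ and viewed, about 12 in all and at most 16, crops included, and the job is handed in when it is done.

```bash
ls; mkdir -p pics
python3 - <<'E'
from plant import ctrl, sensors, optics
import cv2, numpy as np
for n in ("scene","top"):
    im,d=optics.grab_frame(n); cv2.imwrite(f"pics/{n}0.png",im[:,:,::-1]); np.save(f"pics/{n}0.npy",d)
    p=optics.camera_params(n); print(n,p)
print(optics.camera_params("wrist"),ctrl.tcp_to_tips,sensors.read_state()["t"])
E
```

```text
pics
scene {'mtx': array([[388.06182104,   0.        , 314.3086198 ],
       [  0.        , 388.06182104, 197.13492646],
       [  0.        ,   0.        ,   1.        ]]), 'R': array([[-0.06830488,  0.9975371 ,  0.01594266],
       [ 0.57763513,  0.05257168, -0.81460044],
       [-0.8134323 , -0.04643214, -0.57980337]]), 't': array([  48.10976235, -227.77822517, 1662.23457713])}
top {'mtx': array([[426.49463931,   0.        , 319.39541844],
       [  0.        , 426.49463931, 196.5608281 ],
       [  0.        ,   0.        ,   1.        ]]), 'R': array([[ 0.00163353, -0.99999584, -0.00237733],
       [-0.99824813, -0.00149006, -0.0591477 ],
       [ 0.05914391,  0.00246978, -0.99824641]]), 't': array([ -16.01182357,  542.96721516, 1495.88907425])}
{'mtx': array([[340.35674436,   0.        , 317.61596126],
       [  0.        , 340.35674436, 200.28887934],
       [  0.        ,   0.        ,   1.        ]]), 'T_tool_cam': array([[ 2.38196958e-04, -9.56554934e-01, -2.91552055e-01,
         7.47647274e+01],
       [ 9.99999943e-01,  1.58103455e-04,  2.98273678e-04,
         7.18329585e-01],
       [-2.39219771e-04, -2.91552110e-01,  9.56554917e-01,
        -1.18041536e+02],
       [ 0.00000000e+00,  0.00000000e+00,  0.00000000e+00,
         1.00000000e+00]])} 25.0 0.1
```

View pics/top0.png

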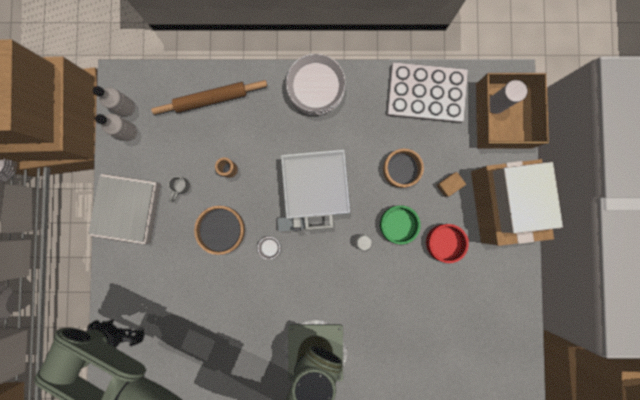

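View pics/scene0.png

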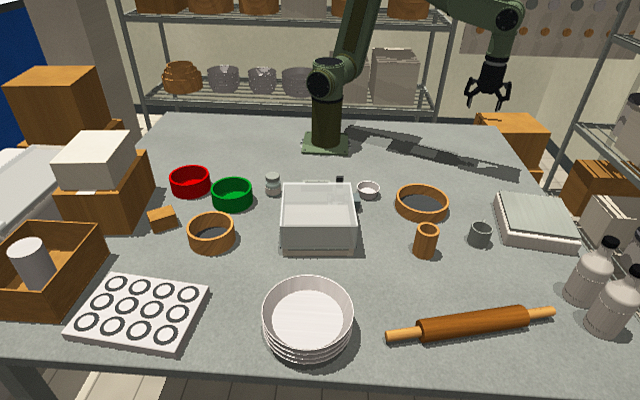

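```bash
cat > h.py <<'E'
from plant import ctrl, sensors, optics
import cv2, numpy as np
def cloud(n,d,T=None):
    p=optics.camera_params(n); v,u=np.mgrid[0:400,0:640]
    K=p["mtx"]; c=np.stack([(u-K[0,2])*d/K[0,0],(v-K[1,2])*d/K[1,1],d],-1)
    if n=="wrist":
        X=p["T_tool_cam"]; s=T
        return (c@X[:3,:3].T+X[:3,3])@s["eef_rot"].T+s["eef_pos"]
    return (c-p["t"])@p["R"]
def circ(P):
    A=np.c_[2*P[:,:2],np.ones(len(P))]; s=np.linalg.lstsq(A,(P[:,:2]**2).sum(1),rcond=None)[0]
    return s[:2],np.sqrt(s[2]+s[0]**2+s[1]**2)
def grab(n,save=None):
    s=sensors.read_state(); im,d=optics.grab_frame(n)
    if save: cv2.imwrite(f"pics/{save}.png",im[:,:,::-1])
    return im,d,cloud(n,d,s)
E
python3 - <<'E'
from h import *
im=cv2.imread("pics/top0.png");d=np.load("pics/top0.npy");C=cloud("top",d)
hsv=cv2.cvtColor(im,cv2.COLOR_BGR2HSV)
m=((hsv[...,0]>5)&(hsv[...,0]<22)&(hsv[...,1]>90)&(hsv[...,2]>70)&(d>0))
for u,v in [(219,231),(403,168),(225,167)]:
    mm=np.zeros_like(m);mm[v-30:v+31,u-30:u+31]=1;mm&=m
    P=C[mm]; zt=np.percentile(P[:,2],90); R=P[abs(P[:,2]-zt)<6]
    for it in range(3):
        c,r=circ(R)
    print((u,v),len(P),"ztop",zt,"z max",P[:,2].max(),"centre",c,"meanrim r",r, "span",np.ptp(R[:,0]),np.ptp(R[:,1]))
for u,v in [(315,185),(290,185),(340,185),(315,210),(318,217),(318,222),(318,227),(300,224),(285,225),(293,225),(281,225),(268,247),(363,242),(178,185)]: print((u,v),C[v,u].round())
cv2.imwrite("pics/crop1.png",cv2.resize(im[140:270,160:440],(800,371),interpolation=cv2.INTER_CUBIC))
E
```

```text
(219, 231) 464 ztop 48.14681001781927 z max 54.29171868997474 centre [426.09491335 334.0565202 ] meanrim r 80.21785146769142 span 162.40812120500522 165.16043683189022
(403, 168) 374 ztop 63.22088411392644 z max 68.75210662437854 centre [ 641.76818921 -306.15058444] meanrim r 62.47112695988211 span 129.62985090307075 128.8821617286922
(225, 167) 246 ztop 91.90704889303824 z max 98.4419006310469 centre [641.45433702 308.34980517] meanrim r 26.680056374988432 span 55.89611830617582 58.63420339569416
(315, 185) [576.  -1. 115.]
(290, 185) [575.  82. 115.]
(340, 185) [576. -84. 115.]
(315, 210) [492.  -1. 120.]
(318, 217) [471. -10.  -5.]
(318, 222) [453. -10.   2.]
(318, 227) [436. -11. 100.]
(300, 224) [446.  51.  62.]
(285, 225) [442. 104.  41.]
(293, 225) [442.  76.  45.]
(281, 225) [442. 117.  48.]
(268, 247) [364. 166.   9.]
(363, 242) [ 386. -163.   73.]
(178, 185) [584. 491.   6.]
```

View pics/crop1.png

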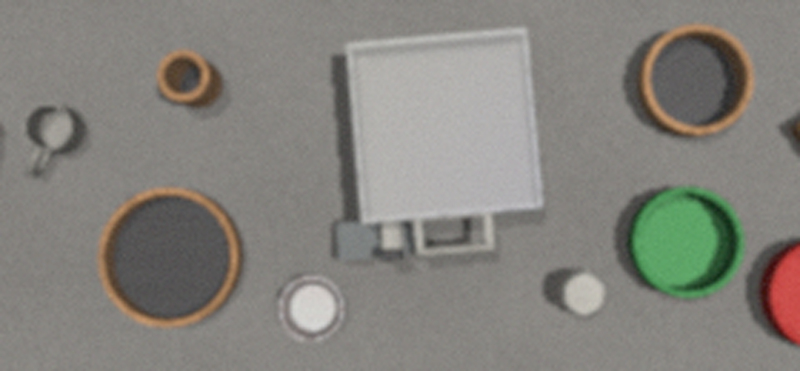

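Three drums are present: top pixels (219,231) ring 162 mm mean diameter, z≈46 gives drum1; (403,168) ring 125 mm, z≈61 gives drum2; (225,167) ring 54 mm, z≈92 gives drum4. There is no drum3. The green (400,225) and red (448,243) ones are decoys. The cover is at (315,185), the handle at (318,225) and the catch at about (297,223). Next I look closer with the wrist camera.

```bash
cat >> h.py <<'E'
def down(yaw):  # tool y axis at yaw, z down
    c,s=np.cos(yaw),np.sin(yaw); y=np.array([c,s,0]); z=np.array([0,0,-1.]); return np.c_[np.cross(y,z),y,z]
E
python3 - <<'E'
from h import *
d=np.load("pics/top0.npy");C=cloud("top",d)
w=np.zeros(d.shape,bool); w[130:235,265:365]=1
w&=(C[...,2]>105)&(C[...,2]<130)
r=cv2.minAreaRect(C[w][:,:2].astype(np.float32)); print(w.sum(),r)
for yaw in (0.05,np.pi+0.05):
    print(yaw,ctrl.solve_ik([450,117,300],down(yaw)))
q=ctrl.solve_ik([450,117,300],down(0.05)); q2=ctrl.solve_ik([450,117,300],down(np.pi+.05))
ctrl.move_ptp([450,117,300],down(0.05))
im,d,C=grab("wrist","w1"); np.save("pics/w1C.npy",C); s=sensors.read_state(); print(s["q"],s["eef_pos"],s["force"])
E
```

```text
4016 ((558.5179443359375, -3.1653671264648438), (255.9534912109375, 210.7276611328125), 5.36939001083374)
0.05 [ 6.78975218e-02 -6.63302553e-02  1.74162563e+00 -4.44089210e-16
  1.46629728e+00  1.78975218e-02]
3.191592653589793 None
[ 6.94305044e-02 -6.60888800e-02  1.74159452e+00  2.68039865e-04
  1.46627142e+00  1.79015738e-02] [449.83994874 117.76884514 299.90487207] [ 0.32605393  0.05844696 -0.79223474]
```

View pics/w1.png

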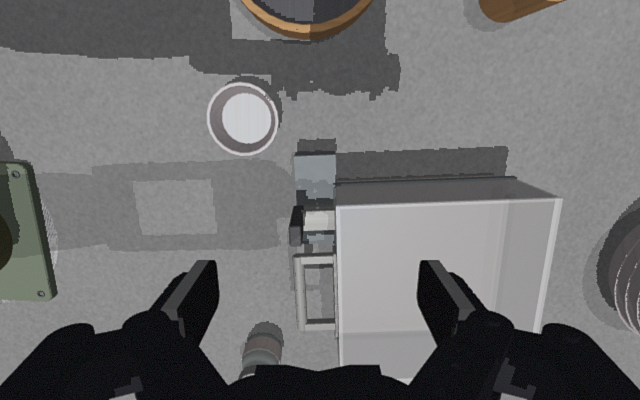

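The tab is the dark block at about (296,225). The handle bar is the vertical piece at (300,290), with the cover to the right of x=338. I read the cloud there.

Run:
```python
from h import *
C=np.load("pics/w1C.npy")
im=cv2.imread("pics/w1.png")
for v in range(205,250,5): print(v,[(u,*C[v,u].round().astype(int)) for u in range(288,308,3)])
print("bar")
P=[]
for v in range(262,325,6): 
    r=C[v,290:312]; r=r[(r[:,2]>90)&(r[:,2]<106)]; print(v,len(r),r.mean(0).round(1) if len(r) else ''); 
# front top edge of cover, left edge
m=(C[...,2]>112)&(C[...,2]<120); m[:, :325]=0; m[360:]=0
ys,xs=np.nonzero(m)
for v in range(210,360,20):
    u=np.nonzero(m[v])[0]; 
    if len(u): print("front edge",v,u[0],C[v,u[0]].round(1))
for u in range(345,550,30):
    v=np.nonzero(m[:,u])[0]
    if len(v): print("left edge",u,v[0],C[v[0],u].round(1))
cv2.imwrite("pics/crop2.png",cv2.resize(im[140:345,260:360],(390,800)[:2] and (293,600),interpolation=cv2.INTER_CUBIC))
```

```text
205 [(288, np.int64(414), np.int64(57), np.int64(-1)), (291, np.int64(418), np.int64(58), np.int64(1)), (294, np.int64(422), np.int64(58), np.int64(1)), (297, np.int64(428), np.int64(73), np.int64(46)), (300, np.int64(432), np.int64(73), np.int64(47)), (303, np.int64(435), np.int64(73), np.int64(47)), (306, np.int64(439), np.int64(74), np.int64(50))]
210 [(288, np.int64(415), np.int64(50), np.int64(0)), (291, np.int64(419), np.int64(51), np.int64(1)), (294, np.int64(426), np.int64(73), np.int64(65)), (297, np.int64(429), np.int64(73), np.int64(65)), (300, np.int64(433), np.int64(74), np.int64(66)), (303, np.int64(436), np.int64(74), np.int64(68)), (306, np.int64(439), np.int64(74), np.int64(66))]
215 [(288, np.int64(415), np.int64(44), np.int64(1)), (291, np.int64(424), np.int64(72), np.int64(80)), (294, np.int64(427), np.int64(73), np.int64(83)), (297, np.int64(430), np.int64(73), np.int64(82)), (300, np.int64(433), np.int64(74), np.int64(83)), (303, np.int64(436), np.int64(70), np.int64(71)), (306, np.int64(439), np.int64(70), np.int64(70))]
220 [(288, np.int64(415), np.int64(36), 
[... 2279 characters left out ...]
5 -16.2  96.9]
304 11 [438.8 -23.6  96.9]
310 11 [439.1 -31.2  96.9]
316 11 [439.4 -38.8  97. ]
322 15 [443.  -47.1  96. ]
front edge 210 336 [468.1  92.8 117.4]
front edge 230 336 [469.5  72.2 116. ]
front edge 250 337 [471.9  51.3 115.5]
front edge 270 337 [473.3  30.1 116.4]
front edge 290 338 [475.9   7.6 116.1]
front edge 310 338 [477.6 -16.3 115.3]
front edge 330 339 [480.3 -40.4 115.6]
front edge 350 339 [482.  -65.5 115.9]
left edge 345 205 [476.5  96.9 113.6]
left edge 375 204 [504.6  99.2 113.2]
left edge 405 203 [532.1 102.1 114.8]
left edge 435 202 [560.7 103.9 112.8]
left edge 465 201 [588.  106.7 114. ]
left edge 495 200 [615.2 109.4 115. ]
left edge 525 199 [642.9 111.8 115. ]
```

View pics/crop2.png

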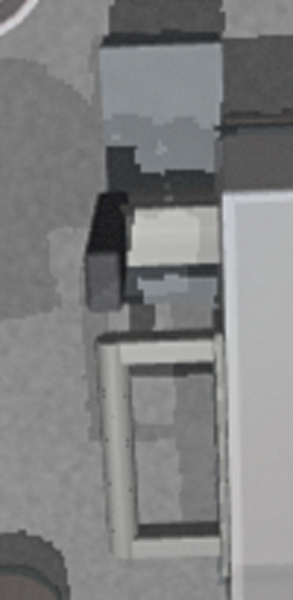

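Yaw is about 0.089, tab at (432,62.5), handle bar at (437,-10.5). The 33 mm and 40 mm gaps and the heights agree with what was given. Catch off now.

```bash
cat >> h.py <<'E'
PSI=0.0887; kx=np.array([np.cos(PSI),np.sin(PSI),0]); ky=np.array([-np.sin(PSI),np.cos(PSI),0]); Z=np.array([0,0,1.])
BAR=np.array([437.,-10.5,92]); HINGE=BAR+249.9*kx-60*Z
TAB=np.array([432.,62.5,101])
def st(msg=""):
    s=sensors.read_state(); print(msg,"t",round(s["t"],1),"p",s["eef_pos"].round(1),"F",s["force"].round(1),"w",round(s["grip_width"],1)); return s
E
python3 - <<'E'
from h import *
R=down(PSI); p=TAB+6*Z
ctrl.gripper_to(32,30)
ctrl.move_ptp(p+60*Z,R); st()
print(ctrl.move_l(p,vel=80,threshold=8)); st("at tab")
ctrl.gripper_to(0,40); st("grip")
print(ctrl.move_l(p+41*ky,vel=40,threshold=15)); st("slid")
ctrl.gripper_to(32); ctrl.move_l(p+38*ky+70*Z); st()
grab("wrist","w2");
E
```

```text
t 3.3 p [433.1  62.5 168. ] F [ 1.  -0.3  0.4] w 31.8
False
at tab t 4.2 p [432.6  62.5 107.5] F [ 0.   0.1 -1. ] w 31.9
grip t 4.5 p [430.7  62.4 107.6] F [-6.3 -0.6  7.5] w 11.4
False
slid t 5.7 p [427.3 100.7 107.6] F [ -5.9 -10.7   7.1] w 11.6
 t 6.6 p [428.2 100.4 176.5] F [ 0.1 -0.6 -0.1] w 32.1
```

View pics/w2.png

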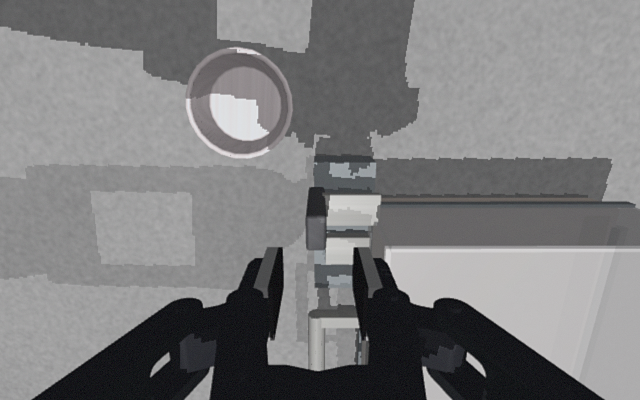

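Catch is off: travel 38.2 mm, and it met the stop with 10.7 N. Now the cover.

```bash
cat >> h.py <<'E'
def barpos(a): return HINGE+257*(-np.cos(.236+a)*kx+np.sin(.236+a)*Z)
E
python3 - <<'E'
from h import *
R=down(PSI)
for a in (0,.5,1,1.52): 
    q=ctrl.solve_ik(barpos(a)+6*Z,R); print(a,barpos(a).round(),None if q is None else np.round(q,2))
ctrl.move_l(sensors.read_state()["eef_pos"]*[1,1,0]+200*Z)
p=BAR-1*kx+6*Z
ctrl.move_l(p+80*Z); print(ctrl.move_l(p,vel=80,threshold=8)); st("at bar")
ctrl.gripper_to(0,40); s=st("grip")
for a in np.arange(.15,1.51,.15):
    r=ctrl.move_l(barpos(a)+6*Z-1*kx,vel=110,threshold=35); st(f"{a:.2f} {r}")
    if r: break
E
```

```text
0 [437. -10.  92.] [-0.22  0.12  2.01 -0.    1.01 -0.31]
0.5 [496.  -5. 205.] [-0.19  0.08  1.78 -0.    1.28 -0.27]
1 [602.   4. 275.] [-0.14  0.25  1.44 -0.    1.45 -0.23]
1.52 [733.  16. 285.] [-0.1   0.53  1.05 -0.    1.57 -0.18]
False
at bar t 9.0 p [436.6 -10.7  98.5] F [ 0.3 -0.3  0.9] w 32.1
grip t 9.3 p [437.1 -10.7  98.7] F [2.1 1.  0.8] w 10.7
0.15 False t 9.8 p [448.2  -9.6 134.8] F [ 4.3 -0.1 -2.7] w 10.7
0.30 False t 10.3 p [464.3  -8.2 168.6] F [ 3.5 -2.  -1.8] w 10.1
0.45 False t 10.8 p [485.7  -6.2 200.9] F [-4.4 -2.6  3.7] w 10.3
0.60 False t 11.3 p [511.6  -3.9 229.9] F [-8.8 -2.4  9.3] w 10.5
0.75 False t 11.8 p [542.5  -1.1 255.4] F [-9.6 -1.1 14.9] w 10.1
0.90 False t 12.3 p [577.8   2.1 274.4] F [-4.8 -1.1 10.9] w 10.4
1.05 False t 12.8 p [614.4   5.4 288.2] F [-1.9 -0.5  9.5] w 10.5
1.20 False t 13.3 p [652.3   8.8 295.2] F [ 0.6 -0.9  5.3] w 10.5
1.35 False t 13.8 p [690.3  12.3 296.7] F [0.8 1.  6.2] w 10.3
1.50 False t 14.3 p [728.   15.7 292.3] F [2.6 1.  3.4] w 10.5
```

Run:
```python
from h import *
r=ctrl.move_l(barpos(1.53)+6*Z-1*kx,vel=40,threshold=25); s=st(f"{r}")
ctrl.gripper_to(32); ctrl.move_l(s["eef_pos"]+60*Z); 
for y in (PSI+np.pi/4,PSI-3*np.pi/4):
  for p in ([370,278,60],[597,-350,80],[620,290,110],[525,-55,200]): print(y,ctrl.solve_ik(p,down(y)))
ctrl.move_l([450,0,340]); ctrl.move_ptp([520,110,340],down(PSI)); 
im,d,C=grab("wrist","w3"); np.save("pics/w3C.npy",C); im,d,C=grab("top","top3");np.save("pics/top3C.npy",C); st()
a=cv2.imread("pics/w3.png");b=cv2.imread("pics/top3.png"); cv2.imwrite("pics/c3.png",np.vstack([cv2.resize(a,(480,300)),cv2.resize(b,(480,300))]))
```

```text
True t 14.6 p [728.2  15.7 292.3] F [-2.3  0.4  4.2] w 10.1
0.8740981633974483 [ 4.57013815e-01  2.43258539e-01  1.96599481e+00 -4.44089210e-16
  9.32339300e-01 -4.17084348e-01]
0.8740981633974483 [-6.55143751e-01  6.18682079e-01  1.35480261e+00 -4.44089210e-16
  1.16810796e+00 -1.52924191e+00]
0.8740981633974483 [ 3.11237733e-01  5.69043407e-01  1.36390786e+00 -4.44089210e-16
  1.20864139e+00 -5.62860430e-01]
0.8740981633974483 [-2.68412569e-01  1.61241250e-01  1.71681979e+00 -4.44089210e-16
  1.26353161e+00 -1.14251073e+00]
-2.2674944901923446 [ 4.57013815e-01  2.43258539e-01  1.96599481e+00 -4.44089210e-16
  9.32339300e-01  2.72450831e+00]
-2.2674944901923446 [-6.55143751e-01  6.18682079e-01  1.35480261e+00 -4.44089210e-16
  1.16810796e+00  1.61235074e+00]
-2.2674944901923446 [ 3.11237733e-01  5.69043407e-01  1.36390786e+00 -4.44089210e-16
  1.20864139e+00  2.57873222e+00]
-2.2674944901923446 [-2.68412569e-01  1.61241250e-01  1.71681979e+00 -4.44089210e-16
  1.26353161e+00  1.99908192e+00]
 t 18.1 p [519.9 109.5 339.8] F [-0.1 -0.7  0.3] w 32.2
```

View pics/c3.png

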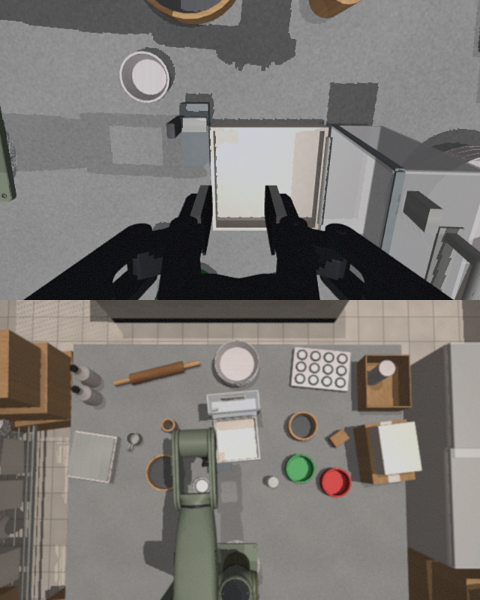

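The cover is up at right, with its front wall now on top around half-size pixel (440,180). The tray is empty and in view at (265,175), and the catch tab is off at (176,126). I measure the cover angle and the tray centre.

Run:
```python
from h import *
C=np.load("pics/w3C.npy")
B=np.array([C.reshape(-1,3)@kx,C.reshape(-1,3)@ky,C[...,2].ravel()]).T
m=np.zeros(C.shape[:2],bool); m[160:390,520:640]=1; m=m.ravel()&(B[:,2]>215)&(B[:,2]<262)
P=B[m]; A=np.c_[P[:,0],P[:,1],np.ones(len(P))]
w=np.ones(len(P),bool)
for i in range(6):
    s=np.linalg.lstsq(A[w],P[w,2],rcond=None)[0]; r=abs(P[:,2]-A@s); w=r<max(2.0,0) if i>0 else r<8
print("cover front wall plane",m.sum(),w.sum(),s, "slope->a", np.pi/2-np.arctan(s[0]), np.pi/2+np.arctan(s[0]))
# tray rim: points with z in 29..36 ; floor z~6
t=(B[:,2]>3)&(B[:,2]<10)
K=np.array([581.9,1.0]); kk=np.array([K@kx[:2],K@ky[:2]]); print("cover-based centre in k",kk)
for v in range(190,255,15):
    row=C[v]; k=row@kx
    u=[i for i in range(240,460) if 28<row[i,2]<37]; print(v,[(i,round(k[i]-kk[0],1),round(row[i]@ky-kk[1],1)) for i in u][:4],[(i,round(k[i]-kk[0],1)) for i in u][-4:])
for u in (300,320,340,355,390,410):
    col=C[:,u]; k=col@ky
    q=[i for i in range(150,330) if 28<col[i,2]<37]; print(u,[(i,round(k[i]-kk[1],1)) for i in q])
```

```text
cover front wall plane 15935 10644 [ 6.78511039e-02 -2.78773800e-03  1.96516714e+02] slope->a 1.5030490598734714 1.6385435937163217
cover-based centre in k [579.70097977 -50.5508067 ]
190 [(280, np.float64(-101.0), np.float64(74.1)), (281, np.float64(-99.9), np.float64(73.6)), (282, np.float64(-98.5), np.float64(73.9)), (283, np.float64(-97.1), np.float64(74.0))] [(449, np.float64(115.6)), (451, np.float64(118.2)), (452, np.float64(119.5)), (453, np.float64(121.0))]
205 [(280, np.float64(-101.6), np.float64(53.6)), (281, np.float64(-100.2), np.float64(54.0)), (282, np.float64(-99.0), np.float64(53.6)), (283, np.float64(-97.6), np.float64(53.8))] [(443, np.float64(110.2)), (448, np.float64(117.0)), (453, np.float64(123.4)), (455, np.float64(125.7))]
220 [(281, np.float64(-100.9), np.float64(32.9)), (282, np.float64(-99.7), np.float64(32.3)), (283, np.float64(-98.4), np.float64(32.4)), (284, np.float64(-96.9), np.float64(32.8))] [(443, np.float64(112.5)), (444, np.float64(113.9)), (445, np.float64(115.6)), (457, np.float64(131.2))]
235 [(281, np.float64(-101.7), np.float64(10.8)), (282
[... 1185 characters left out ...]
2, np.float64(97.9)), (173, np.float64(96.6)), (174, np.float64(95.4)), (302, np.float64(-94.5)), (303, np.float64(-95.6)), (304, np.float64(-96.5)), (305, np.float64(-98.2)), (306, np.float64(-99.1)), (307, np.float64(-101.7))]
355 [(169, np.float64(100.9)), (170, np.float64(100.3)), (171, np.float64(99.3)), (172, np.float64(97.7)), (173, np.float64(95.9)), (174, np.float64(95.0)), (307, np.float64(-101.1))]
390 [(169, np.float64(101.0)), (170, np.float64(100.4)), (171, np.float64(99.2)), (172, np.float64(98.0)), (173, np.float64(96.7)), (174, np.float64(95.4))]
410 [(170, np.float64(100.8)), (171, np.float64(99.2)), (172, np.float64(98.0)), (173, np.float64(96.8)), (174, np.float64(95.3))]
```

Cover angle is 1.503 rad (fully open), and the tray centre agrees with the cover estimate at (582,1). Now drum1.

```bash
cat >> h.py <<'E'
KC=np.array([581.9,1.0,0]); Y=PSI+np.pi/4; RG=down(Y); U=-RG[:,1]   # U: towards keeper front-right corner
def look(c,h,ztcp=300,save=None,maxr=100):
    """c: approx centre; h: drum height -> centre, mean radius from the wrist view of the rim"""
    p=np.array([c[0],c[1],ztcp])-60*RG[:,0]
    ctrl.move_ptp(p,RG); im,d,C=grab("wrist",save)
    hsv=cv2.cvtColor(im,cv2.COLOR_RGB2HSV)
    m=(hsv[...,0]>4)&(hsv[...,0]<24)&(hsv[...,1]>70)&(d>0)&(abs(C[...,2]-h)<5)&(np.hypot(C[...,0]-c[0],C[...,1]-c[1])<maxr+40)
    P=C[m]; w=np.ones(len(P),bool)
    for i in range(4):
        o,r=circ(P[w]); e=abs(np.hypot(*(P[:,:2]-o).T)-r); w=e<6
    print("look",o.round(1),"r",round(r,1),"n",w.sum(),"of",len(P),"z",P[w,2].mean().round(1)); return np.array([*o,0]),r
E
python3 - <<'E'
from h import *
o,r=look([426,334],46,save="d1")
# is the tool path clear of other drum? re-measure close
assert abs(r-81)<4
p=o+81*U
ctrl.gripper_to(32,50)
ctrl.move_l(p+120*Z); print(ctrl.move_l(p+41*Z,vel=80,threshold=8)); st("at")
ctrl.gripper_to(0,60); st("grip")
ctrl.move_l(p+60*Z,vel=40); st("lift"); ctrl.move_l(p+200*Z); st()
q=KC+81*U
ctrl.move_l(q+200*Z,vel=150); ctrl.move_l(q+100*Z); st("above")
im,d,C=grab("wrist","d1b"); grab("scene","s1")
E
```

```text
look [426.5 337.7] r 80.1 n 3850 of 3850 z 45.1
False
at t 21.9 p [375.1 275.8  41.5] F [-0.3  0.8 -0.3] w 32.2
grip t 22.2 p [375.1 275.8  41.7] F [-0.9 -0.1  5.1] w 8.4
lift t 22.8 p [374.5 275.5  60. ] F [-0.1 -0.1 -3.8] w 8.0
 t 23.9 p [373.6 275.1 198.8] F [ 0.1  0.1 -3.4] w 8.5
above t 27.4 p [530.8 -61.3 100.8] F [-0.3 -0.6 -2.7] w 8.4
```

```bash
python3 -c "
import cv2,numpy as np
a=cv2.imread('pics/d1b.png');b=cv2.imread('pics/s1.png')[80:300,150:500]
cv2.imwrite('pics/c4.png',np.vstack([cv2.resize(a,(480,300)),cv2.resize(b,(480,300))]))"
```

```text
(no output)
```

View pics/c4.png

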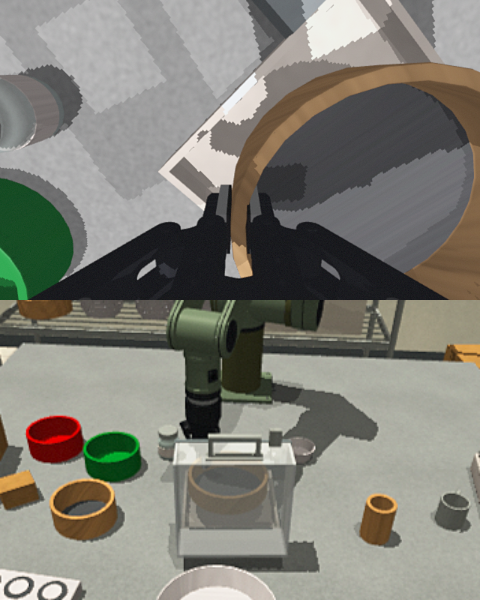

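The drum1 wall is between the pads over the tray, and it looks level. I measure it in the hand, correct the xy, and lower.

```bash
cat >> h.py <<'E'
def inhand(c,zr,R):
    """rim circle of the held drum: approx centre c, rim z zr, mean radius R"""
    im,d,C=grab("wrist"); hsv=cv2.cvtColor(im,cv2.COLOR_RGB2HSV)
    rr=np.hypot(C[...,0]-c[0],C[...,1]-c[1])
    m=(hsv[...,0]>4)&(hsv[...,0]<24)&(hsv[...,1]>70)&(d>0)&(abs(C[...,2]-zr)<9)&(abs(rr-R)<12)
    P=C[m]; A=np.c_[P[:,:2]-c[:2],np.ones(len(P))]
    w=np.ones(len(P),bool)
    for i in range(4):   # keep the top face: high points
        s=np.linalg.lstsq(A[w],P[w,2],rcond=None)[0]; e=P[:,2]-A@s; w=(e>-1.5)&(e<3)
    o,r=circ(P[w]); print("inhand",o.round(1),"r",round(r,1),"n",w.sum(),"rim z",s[2].round(1),"tilt",s[:2].round(3)); return np.array([*o,0]),r
E
python3 - <<'E'
from h import *
s=st(); e=np.array(s["eef_pos"])
o,r=inhand(KC,45+100.8-41.6,81)
c=KC-o; print("corr",c.round(1)); 
if np.hypot(*c[:2])>6: raise SystemExit
q=KC+81*U+c
ctrl.move_l(q+80*Z,vel=60)
print(ctrl.move_l(q+46*Z,vel=40,threshold=5)); st("down")
ctrl.gripper_to(30); st("open"); ctrl.move_l(q+110*Z,vel=100)
ctrl.move_ptp(KC-60*RG[:,0]+330*Z,RG)
o,r=inhand(KC,51,81); o,r=look(KC,51,330)
E
```

```text
t 27.5 p [531.3 -61.5 101.5] F [ 0.1 -0.7 -3.4] w 8.2
inhand [584.1  -3.1] r 78.1 n 10759 rim z 104.3 tilt [-0.006 -0.006]
corr [-2.2  4.1  0. ]
True
down t 28.8 p [527.1 -56.9  47.8] F [-0.  -0.7  3.8] w 7.8
open t 29.1 p [525.  -56.5  46.1] F [ 0.4 -0.6  0.2] w 30.0
inhand [582.8   1.8] r 80.3 n 2967 rim z 51.4 tilt [-0.001  0.   ]
look [582.8   1.8] r 80.0 n 3393 of 3393 z 51.0
```

Drum1 is seated: rim at z=51, centre within about 1 mm. Now drum2 (pale wood, at (642,-306)), with a shallow grip.

```bash
cat >> h.py <<'E'
def pick(o,rw,ztcp,travel=230,op=30):
    p=o+rw*U; ctrl.gripper_to(op,60); ctrl.move_l(p+(ztcp+70)*Z)
    print(ctrl.move_l(p+ztcp*Z,vel=80,threshold=8)); st("at")
    ctrl.gripper_to(0,70); st("grip"); ctrl.move_l(p+(ztcp+20)*Z,vel=40); st("lift"); ctrl.move_l(p+travel*Z)
E
python3 - <<'E'
from h import *
ctrl.move_l(np.array([500,-40,330])); 
o,r=look([641.8,-306.2],60,save="d2")
assert abs(r-63)<4
pick(o,63,68.5)
D1=np.array([582.8,1.8,0]); q=D1+63*U
ctrl.move_l(q+230*Z); ctrl.move_l(q+135*Z); s=st("above")
inhand(D1,60+135-68.5,63); grab("wrist","d2b")
E
```

```text
look [ 643.  -305.6] r 62.2 n 3227 of 3227 z 60.0
False
at t 36.2 p [ 603.1 -354.3   69.3] F [ 0.6 -0.2  0.5] w 29.8
grip t 36.5 p [ 603.3 -354.4   69.8] F [ 0.2 -0.   3.5] w 7.5
lift t 37.2 p [ 602.5 -353.8   88.5] F [ 0.1 -0.4 -2. ] w 7.8
above t 41.3 p [543.2 -46.8 135.8] F [ 0.2  0.7 -1.2] w 7.8
inhand [580.4   3.4] r 62.3 n 12500 rim z 125.9 tilt [-0.006 -0.004]
```

View pics/d2b.png

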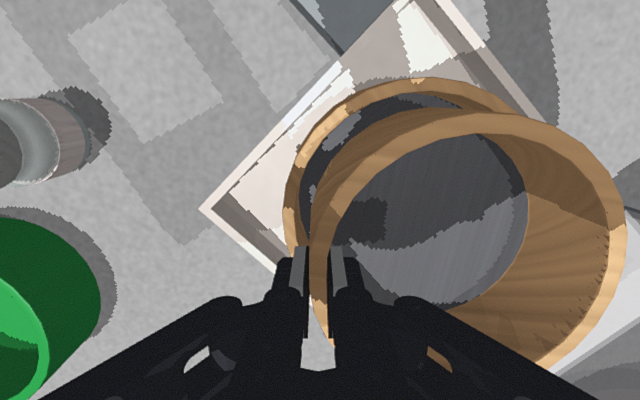

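Drum2 is held level over drum1, visible inside the ring with a 3 mm offset to correct.

Run:
```python
from h import *
D1=np.array([582.8,1.8,0]); o,r=inhand(D1,126,63); q=D1+63*U+(D1-o)
ctrl.move_l(q+110*Z,vel=60)
print(ctrl.move_l(q+77.5*Z,vel=40,threshold=4)); st("down")
ctrl.gripper_to(30); st("open"); ctrl.move_l(q+140*Z,vel=100)
ctrl.move_ptp(KC-60*RG[:,0]+330*Z,RG)
inhand(KC,70,63); look(KC,70,330); inhand(KC,51,81)
ctrl.move_l(np.array([500,60,330]))
o,r=look([641.5,308.3],90,save="d4",maxr=10)
```

```text
inhand [580.9   3.3] r 62.4 n 12538 rim z 126.7 tilt [-0.005 -0.004]
True
down t 42.7 p [543.6 -47.9  79.7] F [-1.1  0.3  3.8] w 8.0
open t 43.1 p [542.  -47.6  78.3] F [ 0.9 -0.4  0.5] w 30.1
inhand [581.3   2.3] r 62.6 n 2643 rim z 70.4 tilt [-0.  0.]
look [581.2   2.3] r 62.4 n 2993 of 2993 z 70.0
inhand [582.8   1.8] r 80.3 n 2950 rim z 51.4 tilt [-0.001  0.001]
look [642.9 311.9] r 26.7 n 1555 of 1555 z 90.2
```

Drum2 is seated (rim z=70). Now drum4.

Run:
```python
from h import *
o=np.array([642.9,311.9,0]); T=np.array([581.6,2.2,0])
pick(o,27,85,travel=260,op=24)
q=T+27*U
ctrl.move_l(q+260*Z); ctrl.move_l(q+180*Z); st("above")
o,r=inhand(T,90+180-85,27); 
c=T-o; print(c.round(1))
assert np.hypot(*c[:2])<8
q=q+c; ctrl.move_l(q+135*Z,vel=80)
print(ctrl.move_l(q+98*Z,vel=40,threshold=4)); st("down")
ctrl.gripper_to(24); st("open"); ctrl.move_l(q+180*Z,vel=100)
ctrl.move_ptp(KC-60*RG[:,0]+350*Z,RG)
inhand(KC,104,27); look(KC,104,350,save="n",maxr=0); inhand(KC,70,63); inhand(KC,51,81); grab("scene","s2"); st()
a=cv2.imread('pics/n.png');b=cv2.imread('pics/s2.png')
cv2.imwrite('pics/c5.png',np.vstack([cv2.resize(a,(480,300)),cv2.resize(b,(480,300))]))
```

```text
False
at t 49.9 p [626.2 291.4  85.8] F [0.1 0.5 0.9] w 23.6
grip t 50.2 p [626.5 291.5  86.3] F [0.1 1.8 2.8] w 9.1
lift t 50.9 p [625.5 291.2 105.1] F [-0.8  0.3 -1.8] w 8.9
above t 55.0 p [564.9 -18.5 180.7] F [ 0.8 -0.5 -1.1] w 9.0
inhand [580.4   2.1] r 26.7 n 5292 rim z 184.6 tilt [ 0.001 -0.001]
[1.2 0.1 0. ]
True
down t 56.5 p [564.7 -18.3 100.2] F [-1.2  1.1  5.1] w 9.0
open t 56.9 p [563.3 -18.   98.9] F [-0.2 -0.5  0.1] w 24.0
inhand [580.5   1.9] r 27.0 n 1190 rim z 104.4 tilt [-0.001  0.001]
look [580.5   2. ] r 26.8 n 1305 of 1305 z 104.2
inhand [581.3   2.3] r 62.6 n 2381 rim z 70.3 tilt [-0.002  0.001]
inhand [582.8   1.7] r 80.3 n 2671 rim z 51.4 tilt [-0.001  0.001]
 t 59.1 p [627.8 -37.4 349.7] F [-0.5  0.4  0.1] w 24.0
```

View pics/c5.png

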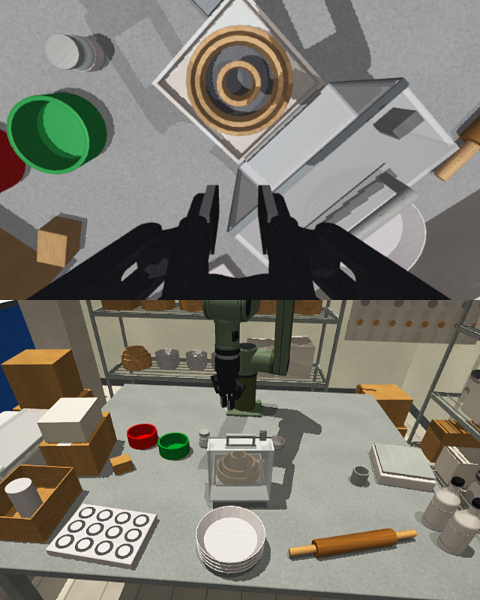

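All three drums are nested with rims at 51, 70 and 104 mm, and no drum is left on the table. I shut the cover.

Run:
```python
from h import *
R=down(PSI); p=barpos(1.5)+6*Z-kx
ctrl.gripper_to(32,40)
ctrl.move_ptp(p+90*Z,R); print(ctrl.move_l(p,vel=80,threshold=8)); st("at bar")
ctrl.gripper_to(0,40); st("grip")
for a in np.arange(1.35,.01,-.15):
    r=ctrl.move_l(barpos(a)+6*Z-1*kx,vel=110,threshold=35); st(f"{a:.2f} {r}")
    if r: raise SystemExit
r=ctrl.move_l(barpos(-.015)+6*Z-1*kx,vel=60,threshold=25); st(f"end {r}")
```

```text
False
at bar t 61.4 p [727.5  15.3 292.6] F [1.4 0.3 0.3] w 32.1
grip t 61.8 p [727.6  15.3 292.6] F [ 0.9 -0.3  3. ] w 10.7
1.35 False t 62.3 p [689.1  11.8 296.4] F [-0.7 -0.1  5.1] w 10.8
1.20 False t 62.8 p [650.4   8.3 293.8] F [-1.9 -0.3  8.5] w 10.7
1.05 False t 63.3 p [612.6   4.9 284.8] F [-2.9 -0.5  6.9] w 10.6
0.90 False t 63.8 p [576.4   1.6 270.4] F [-3.9 -1.5  3.7] w 10.6
0.75 False t 64.3 p [543.1  -1.3 251.1] F [-1.2 -3.  -1.9] w 10.4
0.60 False t 64.8 p [513.2  -3.9 227.7] F [ 2.7 -4.2 -6.7] w 10.4
0.45 False t 65.3 p [487.2  -6.2 200.3] F [ 4.  -4.3 -7.2] w 10.7
0.30 False t 65.8 p [465.2  -8.1 168.7] F [ 5.3 -2.6 -6.6] w 10.5
0.15 False t 66.3 p [448.3  -9.6 134.2] F [ 5.2 -3.4 -4.9] w 10.8
end True t 66.9 p [437.1 -10.5  98.4] F [-1.3  1.   7.6] w 10.4
```

Run:
```python
from h import *
R=down(PSI)
ctrl.gripper_to(32); ctrl.move_l(sensors.read_state()["eef_pos"]+90*Z)
p=TAB-1.5*kx+38*ky+6*Z
ctrl.move_l(p+70*Z); ctrl.move_l(p,vel=80,threshold=8); st("at tab")
ctrl.gripper_to(0,40); st("grip")
print(ctrl.move_l(p-41*ky,vel=40,threshold=20)); st("slid")
ctrl.gripper_to(32); ctrl.move_l(p-38*ky+80*Z); ctrl.move_l(np.array([450,117,300]))
im,d,C=grab("wrist","w9"); np.save("pics/w9C.npy",C); st()
B=np.load("pics/w1C.npy")
for n,c in (("before",B),("now",C)):
    t=c[225:260,285:305].reshape(-1,3); t=t[t[:,2]>108]; b=c[265:320,285:315].reshape(-1,3); b=b[(b[:,2]>88)&(b[:,2]<106)]
    P=c[220:330,325:345].reshape(-1,3); P=P[P[:,2]>110]
    print(n,"tab top y",t[:,1].min().round(1),t[:,1].max().round(1),"bar z",np.median(b[:,2]).round(1),"cover edge z",np.median(P[:,2]).round(1))
grab("top","top9")
a=cv2.imread('pics/w9.png');b=cv2.imread('pics/top9.png')
cv2.imwrite('pics/c9.png',np.vstack([cv2.resize(a,(480,300)),cv2.resize(b,(480,300))]))
```

```text
at tab t 69.9 p [427.7 100.2 107.5] F [-0.3 -0.5 -0.4] w 31.6
grip t 70.2 p [427.  100.2 107.7] F [-2.2 -0.8  5.8] w 11.5
False
slid t 71.4 p [430.5  61.9 107.7] F [-2.8  9.   6.1] w 11.5
 t 73.5 p [449.1 116.7 298.5] F [ 0.2 -0.5  0.9] w 32.1
before tab top y 51.8 192.9 bar z 97.3 cover edge z 116.3
now tab top y 52.1 192.1 bar z 97.1 cover edge z 116.4
```

View pics/c9.png

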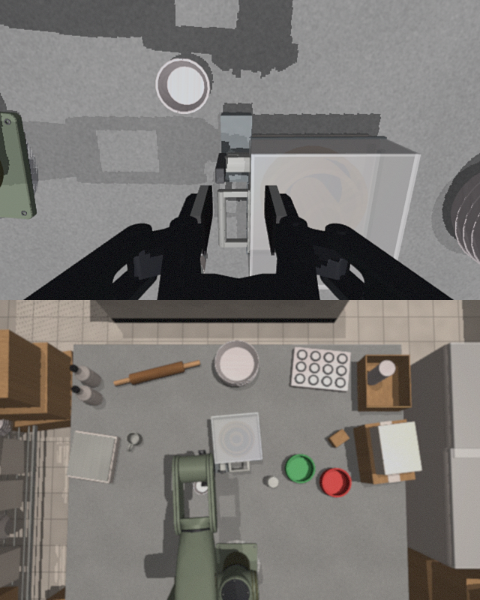

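```bash
python3 -c "
from h import *
ctrl.finish_job(); st()"
```

```text
the job is handed in; nothing more can be done
the job is handed in; nothing more can be done
```

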